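Cover the collet pot with the double lid and take off the outer lid

ROBOT

A 7-joint arm with a two-finger parallel gripper is mounted at the origin on a cart in front of the work surface, level with it; the furniture and walls round the work are solid. World frame = base frame: x ahead of the robot, y to its left, z up, the work surface at z = 0. Lengths are in m, angles in degrees, forces in N, time in s.
With the tool pointing down it reaches from about 0.425 to 0.875 m from the base axis. Payload 4.7 kg.
Tool frame: the origin (TCP) lies midway between the tips of the shut fingers; the grasp point (between the pads) lies 19 mm behind it; z points along the fingers, y is the line along which they close (so a half turn about z gives the same grasp; the last joint's range is limited). The gripper opens to 87 mm and grips with 3 to 60 N. Pads are 19 mm wide; open, the fingers measure 117 mm over their backs; the gripper's body (75 mm by 190 mm) begins 51 mm behind the grasp point.
Start: joints at [64.463, 18.392, -4.016, 83.108, 1.295, 78.541, -3.26], TCP at [0.288, -0.583, 0.223] pointing down, gripper open.
Joint ranges: [-163.93, 163.93], [-17.29, 119.83], [-79.2, 71.16], [3.27, 140.29], [-89.18, 269.18], [5.43, 117.66], [-154.24, 154.24]. Speed limits (degrees/s): [147.25, 147.25, 180, 180, 180, 180, 180].

INTERFACE

Orientations are given as [roll, pitch, yaw] about the fixed x, y, z axes, in that order (R = Rz(yaw) Ry(pitch) Rx(roll)).
In Python, from cell import env, viewer, boxes_of, masks_of gives the robot as it stands. The module is installed in compiled form; this text tells all that it offers.
- The arm moves only by the tool apply_moves, never from a script. Its argument "moves" is a list of rows, each a list of 7 numbers: the shift along the tool's x, y, z scaled (see below), then the turn, a rotation vector about the tool's x, y, z scaled (see below), then the opening, from 0 (shut) to 1 (fully open). A call has 1 to 20 rows; each row is the pose to reach, as a shift and turn from the pose commanded when the call began, along the tool's axes at that moment; what a row does not reach only later rows make up. The controller multiplies each number of a shift by 0.2 m and each number of a turn by 1.5 rad. A row lasts 1/10 s, in which the tool goes at most 50 mm and 8.59 degrees, less where a joint would pass 70% of its speed; a pose out of reach is approached as far as the arm can. A call with a number of a shift or a turn outside -1 to 1 is refused whole. A call with a gripper value outside its range is refused whole. The fingers move at their own pace and stop on an object; "grip_force" is the grip in N (left out, the last holds). Time passes only in rows, so rows that repeat a pose let the fingers close. It gives the time, the measured TCP pose, the force, the opening and the grip force at its end, in the units of the state.
- env.get_obs(): the state, without advancing time (a new reading comes with each control period).
- viewer.read_camera(name): name is "side" or "top"; returns the picture (384x512x3 uint8, red, green, blue); there is no depth.
- viewer.get_calibration(name): a dict with "fov_y" (degrees; the focal length in pixels is half the picture's height over the tangent of half this angle, whatever the lens; pixels are square), "cx", "cy" (the principal point, pixels), "position" and "orientation" of the camera in the world. Camera axes: x right, y up, looking along -z (the intrinsics and any distortion apply to the point x, -y, -z); pixel columns grow to the right and rows downward; lengths in m; the calibration is good to about 2 mm. A picture is of the moment at which its call begins. get_calibration takes no time and is no camera call.
- env.sign_off(): hands the job in; it is judged then, once.
Trained networks look in the newest picture that a camera, given by its name, has taken for a name from the list of things; names that differ only in an ending like _2 or _b are one class to them, and where a whole thing is asked for, a point or a joint stands for the part that bears it (a point fixed in the world has none). Each returns a list of dicts, best first, with "conf" (0 to 1); they miss things now and then, are a little off and sometimes report something else, mostly with a low value. They report only what shows in the picture. A call takes as long as a camera call. They do not tell look-alikes from the thing itself.
- boxes_of(camera, target): "location" ([column, row] in pixels, amid what is visible of it).
- masks_of(camera, target): "pixels" (384x512 bool, what is visible of it) and "location" ([column, row] in pixels, amid what is visible of it).
The state is a dict: "time_s": time; "qpos": joint angles; "joint_velocities": joint speeds; "effort": joint torques, N m; "tool_pos": TCP position; "tool_rot": TCP orientation; "force": force on the tool from outside, world axes, zero at the start; "wrist_torque": the same for the moment, N m; "grip_width": finger opening in m; "grasp_force": force on a finger pad.
Only numpy, scipy, OpenCV 4.12 (cv2) and the standard library are available. Lean on these libraries where they do the work, as an engineer would, in place of code of your own. Each camera call takes 0.05 s, during which the arm holds its last target. There are 200 camera calls.

TASK

Two open metal pots stand on the worktop, one with a slotted steel collet in it and the other with a black vacuum plug; a double lid (an outer lid nested over an inner lid) lies beside them. Pick up both lids together by the inner lid's stem and lower them, without dropping them, until the inner lid is fully seated on the pot that holds the collet; then grip the outer lid by its collar and lift it off alone, straight up, leaving the inner lid seated and undisturbed. Finish while still holding the outer lid, level and still, above that pot and clear of the stem, and leave everything else where it is.

Things in the scene. Friction and masses are not known exactly. Their poses are not given: they have to be found in the camera images.
- inner_lid: Inner lid, steel, 0.28 kg, loose. Origin: centre of plug underside, z up. Tapered plug dia. 68 mm at z 0 to 82 at z 10; flange dia. 94 at z 10-14 (rests on a pot's rim); stem dia. 20 at foot, 16 from z 24 to its top at z 68. At the start it stands on its plug on the worktop, outer lid nested over it: only the stem above z 36 shows. Lifted by the stem it carries the outer lid.
- outer_lid: Outer lid, aluminium, 0.2 kg, rests loosely on the inner lid's flange. Origin: centre of disc underside, z up. Disc dia. 114 mm, z 0-3; skirt down to z -8 at its edge (inside dia. 108); ribbed round collar dia. 40 (42 over ribs), z 3-22, round a hole dia. 22 for the stem. Nested: origin 14 mm above the inner lid's; stem stands 32 mm out of the collar.
- pot_a: One of two identical round open aluminium pots, fixed to the worktop; origin: centre of its underside. Outside diameter 96 mm (98 mm at two bands), inside diameter 88 mm, height 64 mm, floor 4 mm thick. With the inner lid seated on it, the lid's origin is 54 mm above the pot's origin.
- pot_b: The other pot, identical to pot_a; fixed. Which pot holds the collet changes from start to start.
- collet: Spring collet, a slotted steel sleeve with a bore, 34 mm across, 46 mm high, standing in one of the pots; origin: centre of its underside. It marks the pot to be covered, and stays there.
- vac_plug: Black mushroom-shaped vacuum plug, 35 mm across, 37 mm high, standing in the other pot, which stays open; origin: centre of its underside.
- collet_nut: Black collet nut lying flat, 53 mm across, 22 mm high, a bystander; origin: centre of its underside.
- setting_block: Steel setting block 25 x 50 x 30 mm with three dark holes, a bystander; origin: centre of its underside.
- spanner: Small steel spanner lying flat, 174 x 31 x 10 mm, a bystander; origin: centre of its underside.
There are look-alikes about, which are no part of the job. What is shaped like the outer_lid but orange or purple is not meant.

How it is judged:
By the outcome, as a careful person would: the job done as asked, in the order asked, and still so for the second after the job is handed in, while the arm keeps its last pose, push and grip.
It also fails if it takes over 51 s, if anything falls off the work surface, if the arm or the gripper's body presses on something with over 40 N, if the wrist force passes 120 N, or if a joint passes its speed limit or range.

## Working session

There is one attempt and no reset: what is moved stays moved. The work goes in short steps, Python scripts to look and compute and a tool call to move; the robot and the scene stay as the last step left them, time stands still between calls to the robot, and variables do not carry over. Pictures are saved under pics/ and viewed, at most 10 in all, crops included, and the job is handed in when it is done.

Besides the shell and the picture viewer there is one more tool, called after ">>>" as a command line: name --pt "numbers of a row" for each row, then --argument value for the rest. apply_moves: Moves the arm, as the interface text tells. Shifts and turns lie within -1 to 1; 1 stands for 0.2 m of shift or 1.5 rad of turn. Its arguments: {"type":"object","properties":{"moves":{"type":"array","items":{"type":"array","items":{"type":"number","minimum":-1,"maximum":1}}},"grip_force":{"type":"number"}},"required":["moves"]}

```bash
mkdir -p pics; python3 - <<'E'
from cell import env, viewer, boxes_of, masks_of
import cv2,numpy as np
o=env.get_obs();print({k:np.round(v,3).tolist() for k,v in o.items()})
ims=[]
for n in("top","side"):
    c=viewer.get_calibration(n);print(n,c)
    im=viewer.read_camera(n);cv2.imwrite(f"pics/{n}0.png",im[:,:,::-1])
    for t in("inner_lid","outer_lid","pot_a","collet","vac_plug"):
        print(n,t,[(np.round(d["location"],1).tolist(),round(d["conf"],2)) for d in boxes_of(n,t)])
E
```

```text
{'time_s': 0.0, 'qpos': [64.463, 18.44, -4.016, 83.174, 1.295, 78.54, -3.261], 'joint_velocities': [0.023, -0.0, -0.188, 0.027, 0.001, -0.028, 0.064], 'effort': [0.0, -49.129, -0.404, -31.253, -0.064, 0.044, 0.0], 'tool_pos': [0.288, -0.582, 0.221], 'tool_rot': [-179.892, 0.005, 26.346], 'force': [-0.227, -0.009, -0.532], 'wrist_torque': [0.0, -0.044, -0.021], 'grasp_force': 0.0, 'grip_width': 0.087}
top {'fov_y': 49.11671084882282, 'cx': 256.85451672284756, 'cy': 186.47624963350677, 'position': array([0.4080388 , 0.07906474, 1.44991071]), 'orientation': array([  6.83598877,  -0.26997912, -90.11785504])}
top inner_lid []
top outer_lid [([267.7, 206.2], 0.9), ([279.1, 159.3], 0.81), ([145.5, 156.8], 0.68), ([345.4, 141.4], 0.63)]
top pot_a [([199.6, 190.4], 0.96), ([334.4, 196.8], 0.88)]
top collet [([331.5, 190.4], 0.62), ([198.9, 191.6], 0.57)]
top vac_plug [([197.6, 193.3], 0.38)]
side {'fov_y': 54.836280717615736, 'cx': 255.78960796013806, 'cy': 187.83395973286522, 'position': array([ 0.67758039, -0.67875059,  0.69482462]), 'orientation': array([49.23400898, -0.70455135,  9.89103889])}
side inner_lid []
side outer_lid [([311.6, 127.8], 0.97), ([314.2, 296.8], 0.95), ([233.8, 191.5], 0.65), ([299.5, 226.5], 0.57)]
side pot_a [([265.0, 147.4], 0.7), ([235.5, 261.6], 0.69)]
side collet [([240.5, 256.6], 0.69)]
side vac_plug []
```

View pics/top0.png

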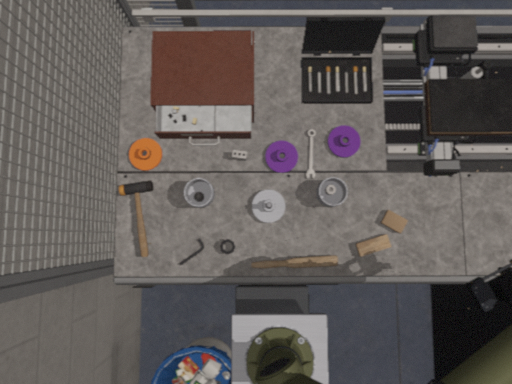

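View pics/side0.png

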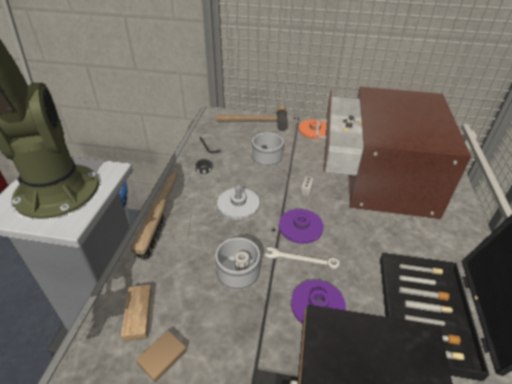

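```bash
cat > h.py <<'E'
from cell import env, viewer, boxes_of, masks_of
import cv2,numpy as np
from scipy.optimize import least_squares
from scipy.spatial.transform import Rotation as R
def proj(n,P,lens="pin"):
    c=viewer.get_calibration(n);f=192/np.tan(np.radians(c["fov_y"]/2))
    q=(np.atleast_2d(P)-c["position"])@R.from_euler("xyz",c["orientation"],degrees=True).as_matrix()
    x,y,z=q[:,0],-q[:,1],-q[:,2]
    r=np.hypot(x,y);t=np.arctan2(r,z)
    k={"pin":z**-1,"fish":t/np.maximum(r,1e-9)}[lens]
    return np.c_[c["cx"]+f*x*k,c["cy"]+f*y*k]
def circ(x,y,z,d):
    a=np.linspace(0,2*np.pi,60);return np.c_[x+d/2*np.cos(a),y+d/2*np.sin(a),0*a+z]
def cen(n,xy,rings,lens):
    h=cv2.convexHull(np.vstack([proj(n,circ(*xy,z,d),lens) for z,d in rings]).astype(np.float32))
    m=cv2.moments(h);return np.array([m["m10"]/m["m00"],m["m01"]/m["m00"]]),m["m00"]
def solve(n,uv,rings,lens):
    s=least_squares(lambda p:cen(n,p,rings,lens)[0]-uv,[.6,0.],diff_step=1e-3,x_scale=.1)
    return s.x,cen(n,s.x,rings,lens)[1]
def hullcen(m):
    m=m.astype(np.uint8);nn,l,st,_=cv2.connectedComponentsWithStats(m)
    m=(l==1+st[1:,4].argmax()).astype(np.uint8)
    c=cv2.convexHull(np.vstack(cv2.findContours(m,0,2)[0]));q=cv2.moments(c);return np.array([q["m10"]/q["m00"],q["m01"]/q["m00"]]),m.sum()
POT=[(0,.096),(.064,.096)];LID=[(.006,.114),(.017,.114),(.036,.042),(.068,.016)];DISC=[(.006,.114),(.017,.114)]
E
python3 - <<'E'
from h import *
for n in("top","side"):
    viewer.read_camera(n)
    for t,rg in(("outer_lid",DISC),("pot_a",POT)):
        for d in masks_of(n,t):
            uv,a=hullcen(d["pixels"])
            print(n,t,uv.round(1),a,round(d["conf"],2),*[(l,s[0].round(4),round(s[1])) for l in("pin","fish") for s in [solve(n,uv,rg,l)]])
E
```

```text
top outer_lid [144.9 153.5] 824 0.95 ('pin', array([0.6967, 0.4607]), 864) ('fish', array([0.7   , 0.4717]), 778)
top outer_lid [281.2 156.2] 849 0.81 ('pin', array([ 0.6864, -0.013 ]), 849) ('fish', array([ 0.6869, -0.0134]), 839)
top outer_lid [267.9 205.9] 831 0.73 ('pin', array([0.5132, 0.0344]), 874) ('fish', array([0.5131, 0.0343]), 870)
top outer_lid [343.3 141.4] 849 0.55 ('pin', array([ 0.7388, -0.2306]), 848) ('fish', array([ 0.742 , -0.2367]), 787)
top pot_a [330.8 192. ] 645 0.78 ('pin', array([ 0.5582, -0.1778]), 736) ('fish', array([ 0.558 , -0.1808]), 706)
top pot_a [198.8 193.2] 616 0.56 ('pin', array([0.5546, 0.2678]), 718) ('fish', array([0.5545, 0.2693]), 700)
side outer_lid [300.6 225.7] 1224 0.81 ('pin', array([ 0.6861, -0.0176]), 1291) ('fish', array([ 0.6876, -0.0188]), 1250)
side outer_lid [237.7 202.7] 980 0.8 ('pin', array([0.5119, 0.0361]), 1080) ('fish', array([0.5117, 0.0359]), 1073)
side outer_lid [315.  299.4] 1236 0.8 ('pin', array([ 0.7331, -0.2239]), 2190) ('fish', array([ 0.7394, -0.2349]), 1924)
side outer_lid [311.4 128.5] 404 0.74 ('pin', array([0.6856, 0.4537]), 533) ('fish', array([0.6887, 0.4612]), 494)
side pot_a [237.3 262.9] 1631 0.81 ('pin', array([ 0.557 , -0.1781]), 1967) ('fish', array([ 0.5571, -0.1823]), 1865)
```

>>> apply_moves --pt "0.79 -0.755 0 0 0 -0.7406 1" --pt "0.79 -0.755 0 0 0 -0.7406 1" --pt "0.79 -0.755 0 0 0 -0.7406 1" --pt "0.79 -0.755 0 0 0 -0.7406 1" --pt "0.79 -0.755 0 0 0 -0.7406 1" --pt "0.79 -0.755 0 0 0 -0.7406 1" --pt "0.79 -0.755 0 0 0 -0.7406 1" --pt "0.79 -0.755 0 0 0 -0.7406 1"

```text
time_s: 1.7
tool_pos: [0.3631, -0.3769, 0.2229]
tool_rot: [180.0, 0.0, 90.3]
force: [0.7, 0.6, -0.4]
grip_width: 0.0869
grasp_force: 0.0
```

>>> apply_moves --pt "1 0.375 0 0 0 0 1" --pt "1 0.375 0 0 0 0 1" --pt "1 0.375 0 0 0 0 1" --pt "1 0.375 0 0 0 0 1" --pt "1 0.375 0 0 0 0 1"

```text
time_s: 2.2
tool_pos: [0.4401, -0.1709, 0.2232]
tool_rot: [179.9, -0.0, 90.5]
force: [0.7, -0.5, 0.2]
grip_width: 0.0873
grasp_force: 0.0
```

>>> apply_moves --pt "1 0.375 0 0 0 0 1" --pt "1 0.375 0 0 0 0 1" --pt "1 0.375 0 0 0 0 1" --pt "1 0.375 0 0 0 0 1" --pt "1 0.375 0.5 0 0 0 1" --pt "1 0.375 0.5 0 0 0 1" --pt "1 0.375 0.5 0 0 0 1" --pt "1 0.375 0.5 0 0 0 1"

```text
time_s: 3.0
tool_pos: [0.5128, 0.0225, 0.1227]
tool_rot: [-179.9, -0.0, 90.0]
force: [0.1, 0.6, 0.5]
grip_width: 0.0869
grasp_force: 0.0
```

```bash
python3 - <<'E'
from h import *
o=env.get_obs();p=o["tool_pos"];print(o["time_s"],p,o["tool_rot"])
im=viewer.read_camera("side");print(proj("side",[p,[.5125,.035,.068],[.5125,.035,.036]],"pin"),proj("side",[p,[.5125,.035,.068]],"fish"))
cv2.imwrite("pics/s1.png",cv2.resize(im[100:250,140:340,::-1],None,fx=4,fy=4,interpolation=2))
E
```

```text
3.0 [0.51281462 0.02246076 0.12269977] [-1.79916557e+02 -1.52287288e-02  8.99877000e+01]
[[236.07156514 173.05449373]
 [237.44574912 186.56186974]
 [237.6872774  195.70560405]] [[236.10062299 173.07627375]
 [237.460819   186.56291479]]
```

View pics/s1.png

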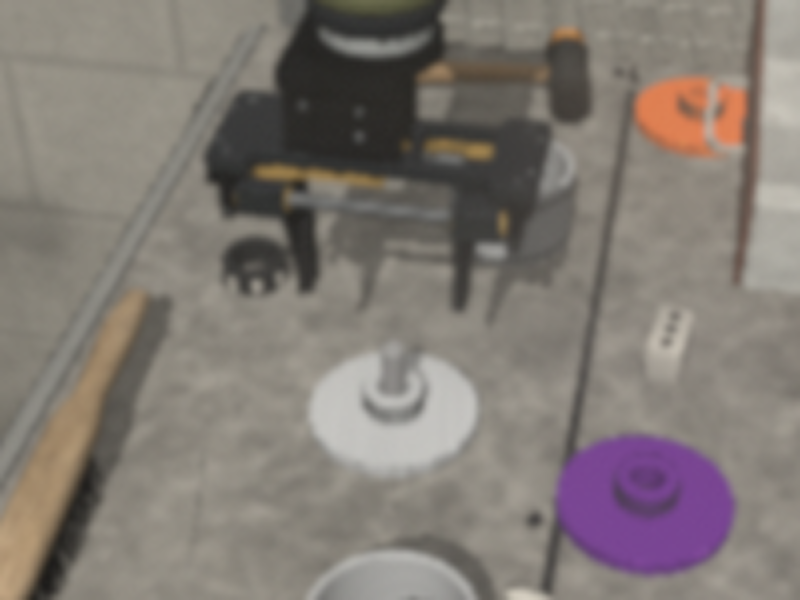

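>>> apply_moves --pt "0.0675 0.008 0.1 0 0 0 1" --pt "0.0675 0.008 0.25 0 0 0 1" --pt "0.0675 0.008 0.35 0 0 0 0.8" --pt "0.0675 0.008 0.41 0 0 0 0.5" --pt "0.0675 0.008 0.41 0 0 0 0.4" --pt "0.0675 0.008 0.41 0 0 0 0.4" --pt "0.0675 0.008 0.41 0 0 0 0.4" --grip_force 10

```text
time_s: 3.75
tool_pos: [0.5161, 0.0362, 0.0423]
tool_rot: [179.8, 0.0, 90.0]
force: [0.3, 0.4, 1.1]
grip_width: 0.0549
grasp_force: 0.0
```

```bash
python3 - <<'E'
from h import *
o=env.get_obs();p=o["tool_pos"];print(o["time_s"],p,o["grip_width"])
im=viewer.read_camera("side");im2=viewer.read_camera("top")
a=cv2.resize(im[140:230,180:300,::-1],None,fx=6,fy=6,interpolation=2)
cv2.imwrite("pics/s2.png",a)
E
```

```text
3.75 [0.51614197 0.03620843 0.04227323] 0.054926089490776195
```

View pics/s2.png

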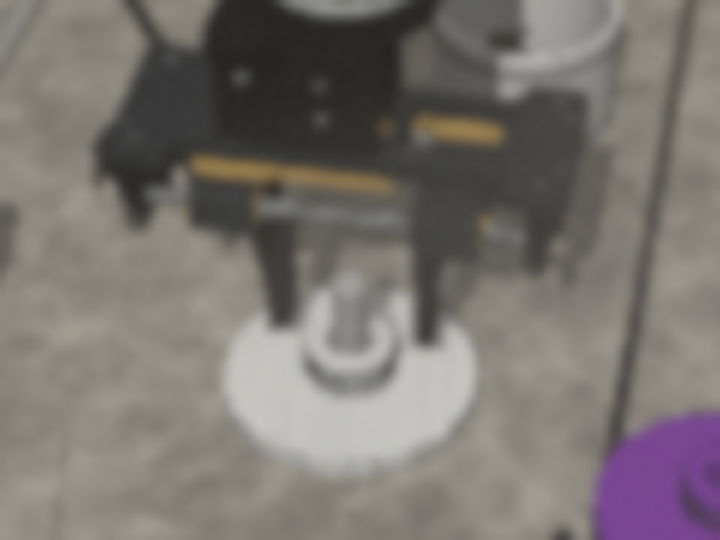

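>>> apply_moves --pt "0 -0.006 0 0 0 0 0.3" --pt "0 -0.006 0 0 0 0 0.22" --pt "0 -0.006 0 0 0 0 0.1" --pt "0 -0.006 0 0 0 0 0" --pt "0 -0.006 0 0 0 0 0" --pt "0 -0.006 0 0 0 0 0" --grip_force 10

```text
time_s: 4.45
tool_pos: [0.5141, 0.0364, 0.0407]
tool_rot: [179.9, -0.0, 90.0]
force: [1.7, 0.5, -1.5]
grip_width: 0.0155
grasp_force: 10.0
```

>>> apply_moves --pt "0 0 0 0 0 0 0" --pt "0 0 0 0 0 0 0" --pt "0 0 0 0 0 0 0" --grip_force 45

```text
time_s: 4.75
tool_pos: [0.5138, 0.0364, 0.0407]
tool_rot: [180.0, 0.0, 90.0]
force: [2.8, 0.7, -2.0]
grip_width: 0.0146
grasp_force: 45.0
```

>>> apply_moves --pt "0 0 -0.03 0 0 0 0" --pt "0 0 -0.1 0 0 0 0" --pt "0 0 -0.2 0 0 0 0" --pt "0 0 -0.3 0 0 0 0" --pt "0 0 -0.4 0 0 0 0" --pt "0 0 -0.5 0 0 0 0" --pt "0 0 -0.55 0 0 0 0" --pt "0 0 -0.55 0 0 0 0" --pt "0 0 -0.55 0 0 0 0"

```text
time_s: 5.65
tool_pos: [0.5127, 0.0363, 0.1499]
tool_rot: [-179.9, 0.0, 90.0]
force: [0.4, -0.2, -6.5]
grip_width: 0.0151
grasp_force: 45.0
```

>>> apply_moves --pt "-0.04 0.01 0 0 0 0 0" --pt "-0.14 0.03 0 0 0 0 0" --pt "-0.26 0.06 0 0 0 0 0" --pt "-0.38 0.09 0 0 0 0 0" --pt "-0.5 0.12 0 0 0 0 0" --pt "-0.62 0.15 0 0 0 0 0" --pt "-0.74 0.18 0 0 0 0 0" --pt "-0.84 0.2 0 0 0 0 0" --pt "-0.9 0.215 0 0 0 0 0" --pt "-0.93 0.215 0 0 0 0 0" --pt "-0.93 0.215 0 0 0 0 0" --pt "-0.93 0.215 0 0 0 0 0"

```text
time_s: 6.85
tool_pos: [0.5563, -0.1481, 0.1505]
tool_rot: [-180.0, -0.1, 90.1]
force: [1.2, 0.9, -5.6]
grip_width: 0.0152
grasp_force: 45.0
```

```bash
python3 - <<'E'
from h import *
o=env.get_obs();p=o["tool_pos"];print(o["time_s"],p,o["tool_rot"],o["grip_width"],o["force"],o["wrist_torque"])
z=p[2]-.0407
im=viewer.read_camera("side");im2=viewer.read_camera("top")
RG=[(z+.006,.114),(z+.017,.114)]
for n in("side","top"):
  for d in masks_of(n,"outer_lid"):
    uv,a=hullcen(d["pixels"]);print(n,"lid",uv.round(1),a,[solve(n,uv,RG,l)[0].round(4) for l in("pin","fish")])
  for d in masks_of(n,"pot_a"):
    uv,a=hullcen(d["pixels"]);print(n,"pot",uv.round(1),a)
cv2.imwrite("pics/s3.png",cv2.resize(im[140:310,150:350,::-1],None,fx=3.5,fy=3.5,interpolation=2))
E
```

```text
6.85 [ 0.55631807 -0.14809492  0.15048979] [-1.79981058e+02 -5.18710936e-02  9.00827059e+01] 0.015210702787881928 [ 1.21179897  0.94536959 -5.58410991] [-0.00056166 -0.12541358  0.03403572]
side lid [238.1 226.7] 1535 [array([ 0.5547, -0.1501]), array([ 0.5545, -0.1511])]
side lid [300.5 225.7] 1232 [array([ 0.6843, -0.1231]), array([ 0.6857, -0.1242])]
side lid [315.1 299.4] 1373 [array([ 0.724 , -0.2959]), array([ 0.7296, -0.3055])]
side lid [312.1 128.1] 416 [array([0.6861, 0.2747]), array([0.6889, 0.2813])]
side pot [268.2 149.1] 797
side pot [237. 265.] 1486
top lid [343.3 139.3] 684 [array([ 0.7206, -0.2069]), array([ 0.7238, -0.2127])]
top lid [316.4 190.9] 299 [array([ 0.553 , -0.1167]), array([ 0.5529, -0.1183])]
top lid [281.1 156.5] 872 [array([ 0.6643, -0.0054]), array([ 0.6647, -0.0058])]
top lid [145.3 153.6] 797 [array([0.6743, 0.4301]), array([0.6773, 0.4402])]
top pot [198.5 192.7] 642
```

View pics/s3.png

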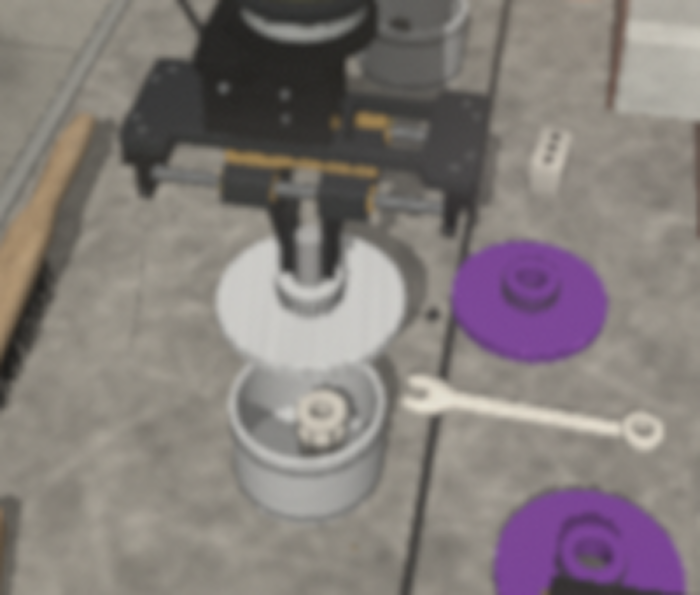

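>>> apply_moves --pt "-0.03 0.005 0 0 0 0 0" --pt "-0.08 0.01 0 0 0 0 0" --pt "-0.13 0.01 0 0 0 0 0" --pt "-0.15 0.01 0.04 0 0 0 0" --pt "-0.15 0.01 0.1 0 0 0 0" --pt "-0.15 0.01 0.15 0 0 0 0" --pt "-0.15 0.01 0.17 0 0 0 0" --pt "-0.15 0.01 0.17 0 0 0 0"

```text
time_s: 7.95
tool_pos: [0.5576, -0.1788, 0.1151]
tool_rot: [-179.9, -0.1, 90.0]
force: [-0.3, -0.6, -4.5]
grip_width: 0.015
grasp_force: 45.0
```

```bash
python3 - <<'E'
from h import *
o=env.get_obs();p=o["tool_pos"];print(o["time_s"],p,o["tool_rot"],o["grip_width"],o["force"])
z=p[2]-.0407
im=viewer.read_camera("side");im2=viewer.read_camera("top")
RG=[(z+.006,.114),(z+.017,.114)]
for n in("side","top"):
  for d in masks_of(n,"outer_lid")+masks_of(n,"pot_a"):
    uv,a=hullcen(d["pixels"]);print(n,uv.round(1),a,[solve(n,uv,RG,l)[0].round(4) for l in("pin","fish")])
s=4;a=cv2.resize(im[180:310,160:320,::-1],None,fx=s,fy=s,interpolation=2)
def draw(P,l,c): cv2.polylines(a,[np.int32((proj("side",P,l)-[160,180]+.5)*s)],True,c,1)
for l,c,y in(("pin",(0,0,255),-.178),("fish",(0,255,0),-.182)):
    for zz in(0,.064): draw(circ(.5575,y,zz,.096),l,c)
draw(circ(p[0],p[1],z+.017,.114),"pin",(255,0,0))
cv2.imwrite("pics/s4.png",a)
E
```

```text
7.95 [ 0.55761935 -0.17875957  0.11514761] [-1.79870852e+02 -6.70521310e-02  9.00458352e+01] 0.015012634461144267 [-0.27913549 -0.63122243 -4.5173392 ]
side [315.6 299. ] 1210 [array([ 0.7279, -0.2717]), array([ 0.7338, -0.2817])]
side [235.7 248.8] 1600 [array([ 0.5553, -0.1811]), array([ 0.5552, -0.1835])]
side [307.8 128.1] 293 [array([0.6735, 0.3306]), array([0.676 , 0.3369])]
side [301.  226.2] 1141 [array([ 0.6861, -0.0904]), array([ 0.6875, -0.0916])]
side [268.1 148.7] 804 [array([0.5683, 0.197 ]), array([0.5684, 0.1981])]
side [237.3 275.4] 692 [array([ 0.5727, -0.2465]), array([ 0.5729, -0.2516])]
side [235.9 248.6] 1616 [array([ 0.5556, -0.1804]), array([ 0.5554, -0.1828])]
top [144.9 153.5] 837 [array([0.6818, 0.4409]), array([0.6849, 0.4514])]
top [281.  156.4] 813 [array([ 0.6715, -0.0076]), array([ 0.672 , -0.0079])]
top [343.2 139.9] 693 [array([ 0.7268, -0.2142]), array([ 0.73  , -0.2201])]
top [323.9 190.7] 234 [array([ 0.5574, -0.1467]), array([ 0.5572, -0.149 ])]
top [198.4 192.5] 621 [array([0.5522, 0.2629]), array([0.552 , 0.2644])]
```

View pics/s4.png

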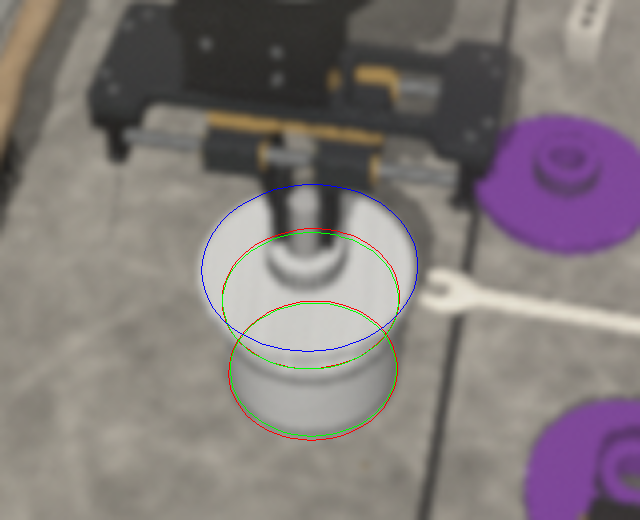

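>>> apply_moves --pt "0.005 0.0075 0 0 0 0 0" --pt "0.005 0.0075 0.02 0 0 0 0" --pt "0.005 0.0075 0.04 0 0 0 0" --pt "0.005 0.0075 0.06 0 0 0 0" --pt "0.005 0.0075 0.075 0 0 0 0" --pt "0.005 0.0075 0.085 0 0 0 0" --pt "0.005 0.0075 0.09 0 0 0 0" --pt "0.005 0.0075 0.09 0 0 0 0"

```text
time_s: 9.05
tool_pos: [0.5599, -0.1786, 0.0984]
tool_rot: [-180.0, -0.0, 90.0]
force: [0.0, -0.2, -5.3]
grip_width: 0.015
grasp_force: 45.0
```

>>> apply_moves --pt "0 0 0.005 0 0 0 0" --pt "0 0 0.01 0 0 0 0" --pt "0 0 0.013 0 0 0 0" --pt "0 0 0.016 0 0 0 0" --pt "0 0 0.016 0 0 0 0"

```text
time_s: 9.55
tool_pos: [0.5599, -0.1786, 0.0953]
tool_rot: [-180.0, 0.0, 90.0]
force: [0.2, 0.5, -4.5]
grip_width: 0.0145
grasp_force: 45.0
```

>>> apply_moves --pt "0 0 0.002 0 0 0 0" --pt "0 0 0.004 0 0 0 0" --pt "0 0 0.006 0 0 0 0" --pt "0 0 0.008 0 0 0 0" --pt "0 0 0.008 0 0 0 0"

```text
time_s: 10.05
tool_pos: [0.5601, -0.1786, 0.0946]
tool_rot: [180.0, 0.0, 90.0]
force: [-3.2, 0.7, 2.4]
grip_width: 0.0146
grasp_force: 45.0
```

>>> apply_moves --pt "0 0 0.003 0 0 0 0" --pt "0 0 0.006 0 0 0 0" --pt "0 0 0.006 0 0 0 0"

```text
time_s: 10.35
tool_pos: [0.5601, -0.1787, 0.0945]
tool_rot: [180.0, 0.1, 90.0]
force: [-6.2, 1.9, 10.6]
grip_width: 0.0146
grasp_force: 45.0
```

>>> apply_moves --pt "0 0 -0.006 0 0 0 0" --pt "0 -0.004 -0.006 0 0 0 0" --pt "0 -0.008 -0.006 0 0 0 0" --pt "0 -0.008 -0.006 0 0 0 0" --pt "0 -0.008 0.0 0 0 0 0" --pt "0 -0.008 0.0 0 0 0 0"

```text
time_s: 10.95
tool_pos: [0.56, -0.1786, 0.0945]
tool_rot: [179.8, 0.1, 90.0]
force: [-0.0, 2.2, 10.0]
grip_width: 0.0146
grasp_force: 45.0
```

>>> apply_moves --pt "0 0 -0.004 0 0 0 0" --pt "0 0 -0.006 0 0 0 0" --pt "0 0 -0.006 0 0 0 0" --grip_force 20

```text
time_s: 11.25
tool_pos: [0.56, -0.1786, 0.0945]
tool_rot: [179.8, 0.0, 90.0]
force: [4.9, 1.8, 4.7]
grip_width: 0.0159
grasp_force: 20.0
```

>>> apply_moves --pt "0 0 0 0 0 0 0.2" --pt "0 0 0 0 0 0 0.25" --pt "0 0 0 0 0 0 0.5" --pt "0 0 0 0 0 0 0.85" --pt "0 0 0 0 0 0 0.85" --pt "0 0 0 0 0 0 0.85" --pt "0 0 0 0 0 0 0.85"

```text
time_s: 11.95
tool_pos: [0.5579, -0.1786, 0.0934]
tool_rot: [-179.9, -0.0, 90.0]
force: [0.4, 0.1, -1.1]
grip_width: 0.0539
grasp_force: 0.0
```

```bash
python3 - <<'E'
from h import *
o=env.get_obs();p=o["tool_pos"];print(o["time_s"],p,o["tool_rot"],o["grip_width"],o["force"])
im=viewer.read_camera("side");z=.054
RG=[(z+.006,.114),(z+.017,.114)]
for d in masks_of("side","outer_lid")+masks_of("side","pot_a"):
    uv,a=hullcen(d["pixels"]);print(uv.round(1),a,[solve("side",uv,RG,l)[0].round(4) for l in("pin","fish")])
s=7;O=[190,210];a=cv2.resize(im[210:295,190:300,::-1],None,fx=s,fy=s,interpolation=2)
def draw(P,l,c): cv2.polylines(a,[np.int32((proj("side",P,l)-O+.5)*s)],True,c,1)
draw(circ(.558,-.18,0,.096),"pin",(0,0,255))
draw(circ(.558,-.18,z+.017,.114),"pin",(255,0,0))
draw(circ(p[0],p[1],p[2],.002),"pin",(0,255,0))
cv2.imwrite("pics/s5.png",a)
E
```

```text
11.95 [ 0.55787296 -0.17863026  0.09341421] [-1.79944826e+02 -4.99452426e-03  8.99892519e+01] 0.053932413227188884 [ 0.41187205  0.10770279 -1.05733826]
[301.7 225.9] 1255 [array([ 0.6878, -0.0697]), array([ 0.6893, -0.0709])]
[308.5 128.3] 293 [array([0.6756, 0.3635]), array([0.6781, 0.3701])]
[237.2 254.7] 1618 [array([ 0.5579, -0.1797]), array([ 0.5578, -0.1826])]
[238.2 278.9] 398 [array([ 0.5727, -0.24  ]), array([ 0.573 , -0.2457])]
[268.  148.7] 835 [array([0.5645, 0.226 ]), array([0.5646, 0.2271])]
```

View pics/s5.png

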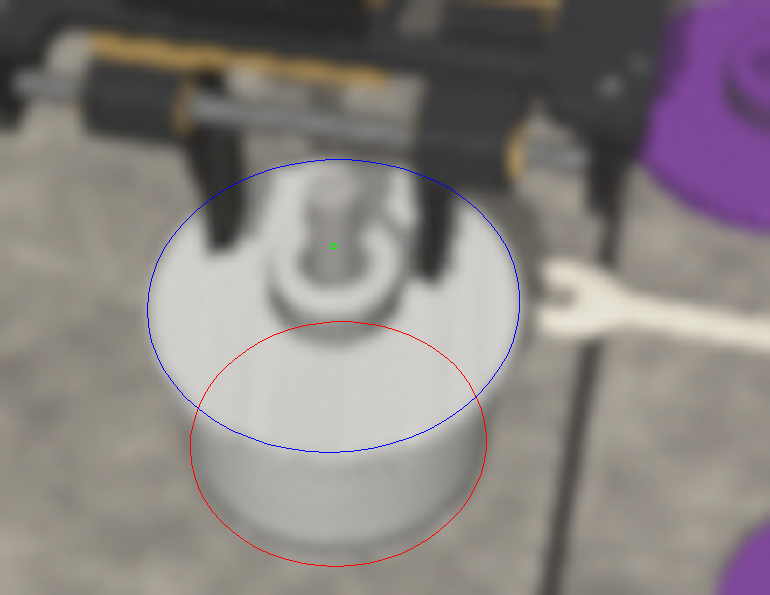

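>>> apply_moves --pt "0 0.01 0 0 0 0 0.85" --pt "0 0.01 0.02 0 0 0 0.85" --pt "0 0.01 0.05 0 0 0 0.85" --pt "0 0.01 0.08 0 0 0 0.85" --pt "0 0.01 0.096 0 0 0 0.85" --pt "0 0.01 0.096 0 0 0 0.75" --grip_force 5

```text
time_s: 12.7
tool_pos: [0.5597, -0.1785, 0.0736]
tool_rot: [-179.9, -0.0, 90.0]
force: [-0.0, -0.4, -0.1]
grip_width: 0.071
grasp_force: 0.0
```

```bash
python3 - <<'E'
from h import *
o=env.get_obs();p=o["tool_pos"];print(o["time_s"],p,o["tool_rot"],o["grip_width"],o["force"])
im=viewer.read_camera("side")
s=9;a=cv2.resize(im[220:285,195:280,::-1],None,fx=s,fy=s,interpolation=2)
cv2.imwrite("pics/s6.png",a)
E
```

```text
12.7 [ 0.55968041 -0.17845272  0.07358643] [-1.79912740e+02 -3.35319560e-02  8.99962426e+01] 0.07095533787536994 [-0.00623767 -0.35546122 -0.12997754]
```

View pics/s6.png

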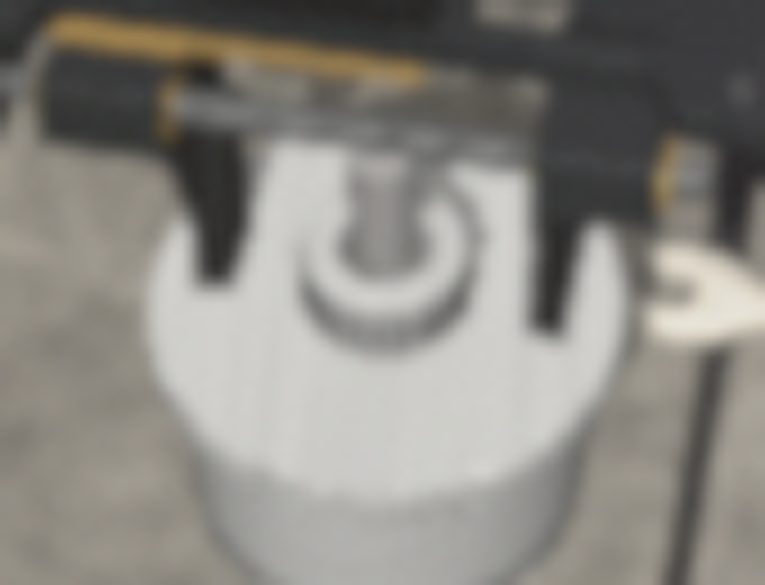

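>>> apply_moves --pt "0 0 0 0 0 0 0.6" --pt "0 0 0 0 0 0 0.52" --pt "0 0 0 0 0 0 0.45" --pt "0 0 0 0 0 0 0.4" --pt "0 0 0 0 0 0 0.3" --pt "0 0 0 0 0 0 0.3" --grip_force 5

```text
time_s: 13.35
tool_pos: [0.5604, -0.1787, 0.0747]
tool_rot: [180.0, 0.0, 90.0]
force: [-0.4, 0.3, 0.9]
grip_width: 0.0401
grasp_force: 5.0
```

>>> apply_moves --pt "0 0 0 0 0 0 0" --pt "0 0 0 0 0 0 0" --pt "0 0 0 0 0 0 0" --grip_force 30

```text
time_s: 13.65
tool_pos: [0.5604, -0.1787, 0.0747]
tool_rot: [180.0, 0.0, 90.0]
force: [-0.2, 0.2, 2.5]
grip_width: 0.0392
grasp_force: 30.0
```

>>> apply_moves --pt "0 0 -0.01 0 0 0 0" --pt "0 0 -0.025 0 0 0 0" --pt "0 0 -0.045 0 0 0 0" --pt "0 0 -0.07 0 0 0 0" --pt "0 0 -0.1 0 0 0 0" --pt "0 0 -0.1 0 0 0 0"

```text
time_s: 14.25
tool_pos: [0.5611, -0.1788, 0.0958]
tool_rot: [179.9, 0.0, 90.0]
force: [0.1, 0.5, -2.5]
grip_width: 0.0391
grasp_force: 30.0
```

>>> apply_moves --pt "0 0 -0.03 0 0 0 0" --pt "0 0 -0.08 0 0 0 0" --pt "0 0 -0.14 0 0 0 0" --pt "0 0 -0.2 0 0 0 0" --pt "0 0 -0.26 0 0 0 0" --pt "0 0 -0.32 0 0 0 0" --pt "0 0 -0.37 0 0 0 0" --pt "0 0 -0.4 0 0 0 0" --pt "0 0 -0.4 0 0 0 0" --pt "0 0 -0.4 0 0 0 0" --pt "0 0 -0.4 0 0 0 0"

```text
time_s: 15.35
tool_pos: [0.5598, -0.1785, 0.1738]
tool_rot: [-179.9, -0.0, 90.0]
force: [-0.2, 0.1, -1.4]
grip_width: 0.0388
grasp_force: 30.0
```

```bash
python3 - <<'E'
from h import *
o=env.get_obs();p=o["tool_pos"];print(o["time_s"],p,o["tool_rot"],o["grip_width"],o["force"])
im=viewer.read_camera("side")
s=4;O=[160,150];a=cv2.resize(im[150:300,160:330,::-1],None,fx=s,fy=s,interpolation=2)
def draw(P,l,c): cv2.polylines(a,[np.int32((proj("side",P,l)-O+.5)*s)],True,c,1)
draw(circ(.558,-.18,.068,.094),"pin",(0,0,255))
draw(circ(p[0],p[1],p[2]-.0747+.071,.114),"pin",(255,0,0))
cv2.imwrite("pics/s7.png",a)
E
```

```text
15.35 [ 0.55981741 -0.17852683  0.17378618] [-1.79924303e+02 -2.10592913e-02  8.99958276e+01] 0.03882432586730873 [-0.16399091  0.10964663 -1.40056289]
```

View pics/s7.png

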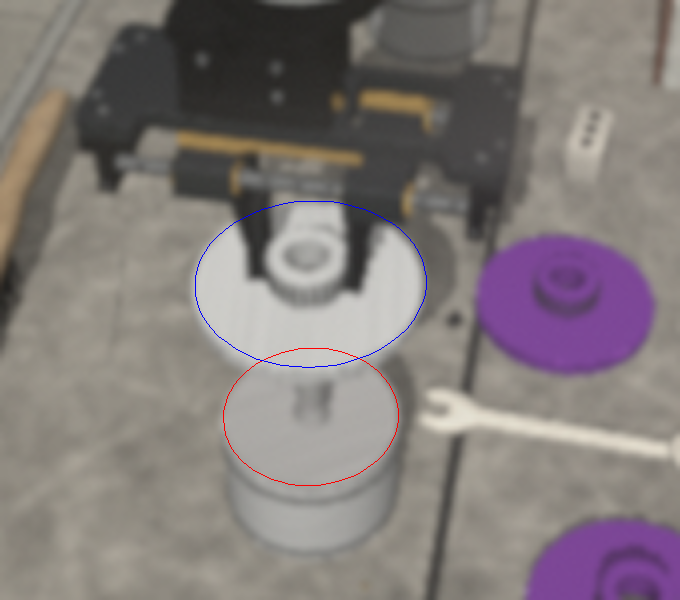

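The picture shows the outer lid held level, its disc centred at about (310, 283), with its collar empty. The inner lid is level on the collet pot at about (311, 417), with its stem free.

```bash
python3 -c "
from cell import env
print(env.sign_off())"
```

```text
the job is handed in; nothing more can be done
None
```

The job is handed in: the inner lid is seated on the pot with the collet, and the gripper is holding the outer lid level and still above it, clear of the stem (about 15.4 s of the 51 s allowed).

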